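Wedge the rocking gem grinder

TASK

The small gem grinder rocks because one of its feet has lost its rubber and hangs in the air. Without gripping or lifting anything, push the wooden wedge along the table, thin end first, under that bare stud until the stud bears on it and the grinder no longer rocks, but stop before it is jacked out of level. Then take the fingers off the wedge and press down on the corner of the base plate above the stud to check that it stays firm; leave the grinder and the other things where they are, and finish clear.

Things in the scene. Friction and masses are not known exactly. Their poses are not given: they have to be found in the camera images.
- grinder: loose bench grinder, about 3 kg: grey base plate 190 (x) by 210 mm (y), top 47 mm up; green motor and upright steel disc reach 174 mm up (local x -87 to 37, y -60 to 94 mm); black switch box 30 mm high at (65, 55). Origin at table height under the plate's centre, z up. Level on rubber feet at (70, 85), (-70, 85), (-70, -85) mm; at (70, -85) only a bare stud: about 5 N there rocks it
- stud_end (a point): lowest point of the bare steel stud (18 mm across, round end) under the grinder's fourth corner, 9 mm above the table at the start; axes as the grinder's. 20 mm inside the plate's -y edge and 25 mm inside its +x edge, so the wedge slides in easily along the grinder's +y
- corner_top (a point): top of the low bolt head (16 mm across) on the base plate straight above the stud, 52 mm above the table: where to press (the bolt head is only seen; the solid plate lies 5 mm lower).
- wedge: loose pale wood wedge, 60 g, 120 mm long (x), 45 mm wide (y), flat below, sloping from 17 mm high at the heel (-x end) to 3 mm at the thin end (+x). Origin: centre of underside. Slides with about 0.5 N. The stud meets it when about 50 mm has passed beneath; within 10 mm more the push force climbs to 5-12 N; pushed on, the grinder lifts and shifts. It stays when let go
- bowl: loose terracotta-brown bowl, 120 mm across, 55 mm high, origin under its centre: leave alone
- offcut: loose dark wood block 50 x 110 x 35 mm, origin under its centre: leave alone
- lap: loose copper lap disc 100 mm across, 10 mm thick, origin under its centre: leave alone
- brush: loose brush lying on the table, under 40 mm high, origin near its middle: leave alone
Mind the look-alikes: they are no part of the job. What is shaped like the wedge but yellow is not meant.

How it is judged:
On the way, in this order (a step that is already met when the one before it is completed fails the run):
1. the wedge bears the stud, the grinder level, the fingers off the wedge (contact force between grinder and wedge above 1 N and angle between grinder's own z axis and vertical below 0.0175 rad and x of stud_end in the frame of wedge between -0.055 and 0.055 m and y of stud_end in the frame of wedge between -0.021 and 0.021 m and contact force between the fingers and wedge below 0.1 N and contact force between the fingers and grinder below 0.1 N), for 0.2 s.
2. the fingers press the corner above the stud with more than 4 N and it stays level (contact force between the fingers and grinder above 4 N and horizontal distance between the grasp point and corner_top below 0.035 m and contact force between grinder and wedge above 1 N and angle between grinder's own z axis and vertical below 0.0175 rad), for 0.1 s.
At the end, for the whole second after the job is handed in: the stud rests on the wedge's slope with more than 1 N, within 21 mm of its centre line and 55 mm of its middle; the grinder is level within 1 degree (0.0175 rad), at rest, and within 15 mm of where it stood; the wedge lies flat on the table (contact force between grinder and wedge above 1 N and angle between grinder's own z axis and vertical below 0.0175 rad and x of stud_end in the frame of wedge between -0.055 and 0.055 m and y of stud_end in the frame of wedge between -0.021 and 0.021 m and angle between wedge's own z axis and vertical below 0.05 rad and distance of grinder from where it was at the start of the episode below 0.015 m and linear speed of each of grinder, wedge below 0.01 m/s); the robot touches nothing.
It fails at once if the wedge is lifted off the table (by more than 12 mm) or tipped up (height (world z) of wedge above 0.012 m or angle between wedge's own z axis and vertical above 0.35 rad).
It fails at once if the grinder is lifted, tipped or shoved more than 25 mm (height (world z) of grinder above 0.012 m or angle between grinder's own z axis and vertical above 0.12 rad or distance of grinder from where it was at the start of the episode above 0.025 m).
It fails at once if another thing is moved more than 20 mm (distance of any of bowl, offcut, lap, brush from where it was at the start of the episode above 0.02 m).
It also fails if it takes over 72 s, if anything falls off the work surface, if the arm or the gripper's body presses on something with over 40 N, if the wrist force passes 120 N, or if a joint passes its speed limit or range.

ROBOT

A 6-joint arm with a two-finger parallel gripper is mounted at the origin on the work surface. World frame = base frame: x ahead of the robot, y to its left, z up, the work surface at z = 0. Lengths are in m, angles in rad, forces in N, time in s.
With the tool pointing down it reaches from about 0.35 to 0.875 m from the base axis. Payload 4.2 kg.
Tool frame: the origin (TCP) lies midway between the tips of the shut fingers; the grasp point (between the pads) lies r.grip_point_offset behind it (r.grip_point_offset is the distance from the TCP to the grasp point, in m); z points along the fingers, y is the line along which they close (so a half turn about z gives the same grasp; the last joint's range is limited). The gripper opens to 87 mm and grips with 3 to 60 N. Pads are 19 mm wide; open, the fingers measure 117 mm over their backs; the gripper's body (75 mm by 190 mm) begins 51 mm behind the grasp point.
Start: joints at [-0.955, 0.385, 0.008, 0, -1.194, -0.259], TCP at [0.218, -0.586, 0.183] pointing down, gripper open.
Joint ranges: [-3.14, 3.14], [-1.21, 2.06], [-1.07, 1.41], [-3.16, 2.05], [-2.99, -0.16], [-3.1, 3.1]. Speed limits (rad/s): [2.79, 2.79, 3.14, 3.14, 3.14, 3.14].

INTERFACE

Orientations are given as [roll, pitch, yaw] about the fixed x, y, z axes, in that order (R = Rz(yaw) Ry(pitch) Rx(roll)).
In Python, from station import r gives the robot as it stands.
- The arm moves only by the tool send_rows, never from a script. Its argument "plan" is a list of rows, each an object with "grip": the gripper's target within -1 to 1 (fully open at 1, half-way at 0, shut at -1); "travel": the shift along the world's x, y, z as a fraction of full scale, a list of three; "angular": the turn, a rotation vector about the world's x, y, z as a fraction of full scale, a list of three. A call has 1 to 12 rows; each row shifts and turns the commanded pose from where the row before left it; what a row does not reach is not made up. Full scale, the value 1, is 0.025 m for a shift and 0.08 rad for a turn. A row lasts 1/10 s, in which the tool goes at most 50 mm and 8.59 degrees, less where a joint would pass 70% of its speed; a pose out of reach is approached as far as the arm can. A call with a number of a shift or a turn outside -1 to 1 is refused whole. A call with a gripper value outside its range is refused whole. The fingers move at their own pace and stop on an object; the grip force is fixed at half the most. Time passes only in rows, so rows that do not move let the fingers close. It gives the time, the measured TCP pose, the force, the opening and the grip force at its end, in the units of the state.
- r.state(): the state, without advancing time (a new reading comes with each control period).
- r.camera(name): name is "side" or "top"; returns (picture, depth): 420x560x3 uint8, red, green, blue; 420x560 float32, m along the optical axis (not along the pixel's ray), 0 where there is no reading.
- r.get_calibration(name): a dict with "K" (3x3 intrinsics, pixels), "R" (3x3) and "t" (3): a world point X has camera coordinates R X + t. Camera axes: x right, y down, z forward; pixel columns grow to the right and rows downward; lengths in m; the calibration is good to about 2 mm. A picture is of the moment at which its call begins. get_calibration takes no time and is no camera call.
- r.job_done(): hands the job in; it is judged then, once.
Trained networks look in the newest picture that a camera, given by its name, has taken for a name from the list of things; names that differ only in an ending like _2 or _b are one class to them, and where a whole thing is asked for, a point or a joint stands for the part that bears it (a point fixed in the world has none). Each returns a list of dicts, best first, with "p" (0 to 1); they miss things now and then, are a little off and sometimes report something else, mostly with a low value. They report only what shows in the picture. A call takes as long as a camera call. They do not tell look-alikes from the thing itself.
- r.look_for(label, camera): "position" ([column, row] in pixels, amid what is visible of it).
- r.silhouettes(label, camera): "region" (420x560 bool, what is visible of it) and "position" ([column, row] in pixels, amid what is visible of it).
- r.place_of(label, camera): "position" ([column, row] in pixels: a listed point, or the origin of a listed thing).
The state is a dict: "clock": time; "joint_pos": joint angles; "joint_vel": joint speeds; "joint_torque": joint torques, N m; "eef_pos": TCP position; "tool_rot": TCP orientation; "force": force on the tool from outside, world axes, zero at the start; "ft_torque": the same for the moment, N m; "opening": opening from 0.0 (shut) to 1.0 (fully open); "gripper_force": force on a finger pad.
Only numpy, scipy, OpenCV 4.12 (cv2) and the standard library are available. Lean on these libraries where they do the work, as an engineer would, in place of code of your own. Each camera call takes 0.05 s, during which the arm holds its last target. There are 200 camera calls.

## Working session

There is one attempt and no reset: what is moved stays moved. The work goes in short steps, Python scripts to look and compute and a tool call to move; the robot and the scene stay as the last step left them, time stands still between calls to the robot, and variables do not carry over. Pictures are saved under pics/ and viewed, at most 13 in all, crops included, and the job is handed in when it is done.

Besides the shell and the picture viewer there is one more tool, called after "Emit:" as a command line: name --argument value ..., lists and objects as JSON in quotes. send_rows: Moves the arm, as the interface text tells. Its arguments: {"type":"object","properties":{"plan":{"type":"array","items":{"type":"object","properties":{"grip":{"type":"number"},"travel":{"type":"array","items":{"type":"number"}},"angular":{"type":"array","items":{"type":"number"}}}}}},"required":["plan"]}

```bash
mkdir -p pics
cat > h.py <<'E'
import numpy as np, cv2
from station import r
def unproj(cam,px,depth=None,z=None):
    c=r.get_calibration(cam);K,R,t=map(np.array,(c["K"],c["R"],c["t"]))
    ray=np.linalg.inv(K)@np.array([px[0],px[1],1.])
    if depth is not None: return R.T@(ray*depth-t)
    o=-R.T@t;d=R.T@ray
    return o+d*(z-o[2])/d[2]
def cloud(cam,D):
    c=r.get_calibration(cam);K,R,t=map(np.array,(c["K"],c["R"],c["t"]))
    v,u=np.mgrid[:D.shape[0],:D.shape[1]]
    P=np.stack([(u-K[0,2])/K[0,0]*D,(v-K[1,2])/K[1,1]*D,D],-1)
    return (P-t)@R
def proj(cam,X):
    c=r.get_calibration(cam);K,R,t=map(np.array,(c["K"],c["R"],c["t"]))
    p=K@(R@np.array(X)+t);return p[:2]/p[2]
E
python3 - <<'E'
from h import *
for c in("top","side"):
    p,D=r.camera(c);cv2.imwrite(f"pics/{c}1.png",p[:,:,::-1]);np.save(f"pics/{c}1.npy",D)
    k=r.get_calibration(c);print(c,-np.array(k["R"]).T@k["t"])
    for l in("wedge","grinder","stud_end","corner_top"):
        for d in r.place_of(l,c)[:4]:
            z={"stud_end":.009,"corner_top":.052}.get(l,0)
            print(l,c,np.round(d["position"],1),round(d["p"],2),unproj(c,d["position"],z=z).round(4))
s=r.state();print(s["eef_pos"],s["tool_rot"],s["force"],s["clock"],r.grip_point_offset)
E
```

```text
top [0.40110094 0.01112692 1.14091443]
wedge top [296.5 213.2] 0.72 [ 0.5917 -0.0312  0.    ]
wedge top [314.3 158.9] 0.71 [ 0.7348 -0.0794  0.    ]
wedge top [313.3 270.7] 0.71 [ 0.4463 -0.0712  0.    ]
grinder top [204.6 227.7] 0.7 [0.556  0.2022 0.    ]
grinder top [435.8 260.8] 0.57 [ 0.4691 -0.3773  0.    ]
grinder top [244.7 210.9] 0.29 [0.5986 0.1008 0.    ]
stud_end top [242.6 208.1] 0.78 [0.6042 0.1055 0.009 ]
corner_top top [241.6 206.5] 0.81 [0.6005 0.1044 0.052 ]
side [0.47398516 0.74954165 0.61836521]
wedge side [347.3 219.2] 0.92 [ 0.443  -0.0841  0.    ]
wedge side [290.2 224.9] 0.91 [ 0.5865 -0.0364  0.    ]
wedge side [238.7 213.4] 0.91 [ 0.7301 -0.0639  0.    ]
wedge side [274. 241.] 0.69 [0.6161 0.0331 0.    ]
grinder side [291.3 295. ] 0.76 [0.5493 0.1975 0.    ]
grinder side [343.8 163.3] 0.35 [ 0.4635 -0.3841  0.    ]
stud_end side [271.6 254.8] 0.59 [0.6106 0.0926 0.009 ]
corner_top side [270.8 242.6] 0.59 [0.6101 0.0999 0.052 ]
[ 0.21830314 -0.58558798  0.1826099 ] [ 3.14152056e+00  1.59569608e-05 -2.78483977e+00] [ 0.70200929  0.50643373 -0.41100273] 0.5 0.0187
```

View pics/top1.png

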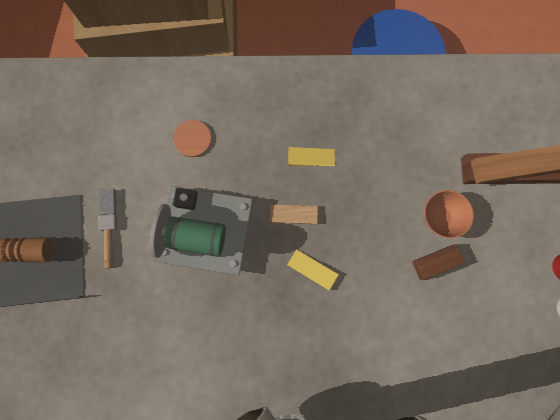

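View pics/side1.png

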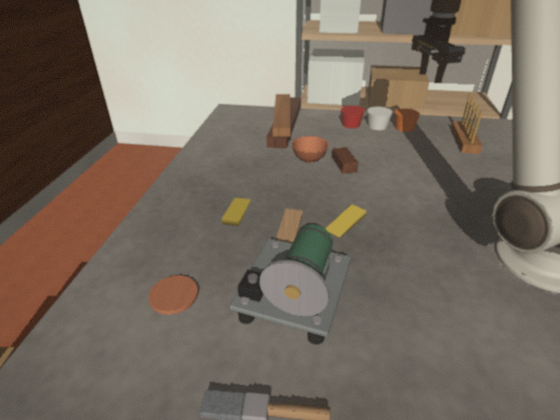

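The pale wooden wedge is at top pixel (296,214). The look-alikes are the yellow ones at (312,157) and (313,270). The stud corner of the grinder is near (243,207), facing the wedge. Next I'll fit both poses and check my choice in a close crop.

Run:
```python
from h import *
p=cv2.imread("pics/top1.png");D=np.load("pics/top1.npy");P=cloud("top",D)
cv2.imwrite("pics/crop1.png",cv2.resize(p[150:300,140:350],None,fx=3.6,fy=3.6,interpolation=cv2.INTER_CUBIC))
# plate
m=(abs(P[...,2]-.047)<.006)&(D>0);m[:170]=0;m[290:]=0;m[:,:140]=0;m[:,262:]=0
pts=P[m][:,:2].astype(np.float32)
(c,s,a)=cv2.minAreaRect(pts);print("plate",c,s,a,len(pts))
# table level
t=P[300:340,150:280,2];print("table z",np.median(t))
hsv=cv2.cvtColor(p,cv2.COLOR_BGR2HSV)
w=[d for d in r.silhouettes("wedge","top")]
for d in w:
    g=d["region"];q=P[g&(D>0)];col=p[g].mean(0)
    print(np.round(d["position"]),round(d["p"],2),col.round(),g.sum())
    if abs(d["position"][0]-296)<8 and abs(d["position"][1]-213)<8:
        A=np.c_[q[:,:2],np.ones(len(q))];print("slope",np.linalg.lstsq(A,q[:,2],rcond=None)[0])
        print("rect",cv2.minAreaRect(q[:,:2].astype(np.float32)), q.mean(0))
        for e in range(4):
            pass
        b=cv2.boxPoints(cv2.minAreaRect(np.argwhere(g)[:,::-1].astype(np.float32)));print(b)
        for y0 in np.arange(-.10,.04,.015):
            k=abs(q[:,1]-y0)<.0075
            if k.any(): print(y0.round(3),q[k,2].mean().round(4),q[k,0].mean().round(4),k.sum())
```

```text
plate (0.5466676950454712, 0.19827190041542053) (0.21000215411186218, 0.19021621346473694) 80.57321166992188 3864
table z -0.0016313698259357808
[295. 214.] 0.93 [101. 135. 168.] 804
slope [ 0.01913459 -0.11748799 -0.00550028]
rect ((0.5894703269004822, -0.0221170112490654), (0.11659988760948181, 0.046101946383714676), 86.27527618408203) [ 0.58856948 -0.02315683  0.00848241]
[[269.46698 221.46193]
 [270.79694 202.84264]
 [316.91876 206.13704]
 [315.5888  224.75633]]
-0.085 0.0153 0.5881 12
-0.07 0.0142 0.5856 105
-0.055 0.0118 0.5847 107
-0.04 0.0103 0.5878 111
-0.025 0.009 0.5898 103
-0.01 0.0073 0.5903 106
0.005 0.0055 0.5903 108
0.02 0.0032 0.5906 101
0.035 0.0022 0.5909 50
[318. 268.] 0.78 [ 90. 177. 201.] 907
[309. 156.] 0.67 [ 80. 160. 183.] 827
```

View pics/crop1.png

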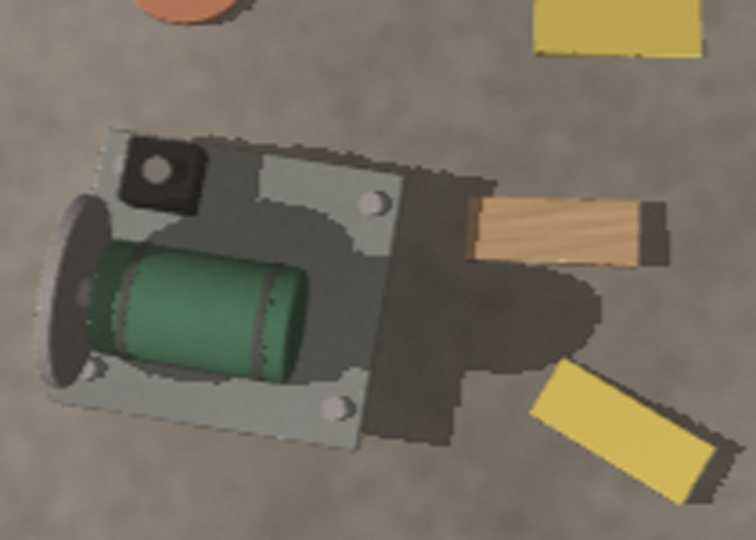

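The chosen wedge is pale wood with its thin end already facing the grinder, at crop pixel (470,230). The stud is at about (0.602, 0.103) and the push heading is about 84°. I'll shut the fingers, turn the tool, and go behind the heel.

Emit:
send_rows --plan '[{"grip": -1,"travel": [0.72,0.92,0],"angular": [0,0,0.7]},{"grip": -1,"travel": [0.72,0.92,0],"angular": [0,0,0.7]},{"grip": -1,"travel": [0.72,0.92,0],"angular": [0,0,0.7]},{"grip": -1,"travel": [0.72,0.92,0],"angular": [0,0,0.7]},{"grip": -1,"travel": [0.72,0.92,0],"angular": [0,0,0.7]},{"grip": -1,"travel": [0.72,0.92,0],"angular": [0,0,0.7]},{"grip": -1,"travel": [0.72,0.92,0],"angular": [0,0,0.7]},{"grip": -1,"travel": [0.72,0.92,0],"angular": [0,0,0.7]},{"grip": -1,"travel": [0.72,0.92,0],"angular": [0,0,0.7]},{"grip": -1,"travel": [0.72,0.92,0],"angular": [0,0,0.7]},{"grip": -1,"travel": [0.72,0.92,0],"angular": [0,0,0.7]},{"grip": -1,"travel": [0.72,0.92,0],"angular": [0,0,0.7]}]'

```text
clock: 1.75
eef_pos: [0.435, -0.3086, 0.1829]
tool_rot: [-3.141, 0.0, -2.11]
force: [-0.1, -0.5, 0.7]
opening: 0.03
gripper_force: 0.0
```

Emit:
send_rows --plan '[{"grip": -1,"travel": [0.72,0.92,0],"angular": [0,0,0.7]},{"grip": -1,"travel": [0.72,0.92,0],"angular": [0,0,0.7]},{"grip": -1,"travel": [0.72,0.92,0],"angular": [0,0,0.7]},{"grip": -1,"travel": [0.72,0.92,0],"angular": [0,0,0.7]},{"grip": -1,"travel": [0.72,0.92,0],"angular": [0,0,0.7]},{"grip": -1,"travel": [0.72,0.92,0],"angular": [0,0,0.7]},{"grip": -1,"travel": [0.72,0.92,0],"angular": [0,0,0.7]},{"grip": -1,"travel": [0.72,0.92,0],"angular": [0,0,0.7]},{"grip": -1,"travel": [0,0,0],"angular": [0,0,0]},{"grip": -1,"travel": [0,0,0],"angular": [0,0,0]}]'

```text
clock: 2.75
eef_pos: [0.5784, -0.1251, 0.1824]
tool_rot: [3.141, -0.0, -1.664]
force: [-0.4, 0.4, -0.1]
opening: 0.001
gripper_force: 0.0
```

Emit:
send_rows --plan '[{"grip": -1,"travel": [0,0,-1],"angular": [0,0,0]},{"grip": -1,"travel": [0,0,-1],"angular": [0,0,0]},{"grip": -1,"travel": [0,0,-1],"angular": [0,0,0]},{"grip": -1,"travel": [0,0,-1],"angular": [0,0,0]},{"grip": -1,"travel": [0,0,-1],"angular": [0,0,0]},{"grip": -1,"travel": [0,0,-1],"angular": [0,0,0]},{"grip": -1,"travel": [0,0,-0.5],"angular": [0,0,0]},{"grip": -1,"travel": [0,0,-0.5],"angular": [0,0,0]},{"grip": -1,"travel": [0,0,0],"angular": [0,0,0]},{"grip": -1,"travel": [0,0,0],"angular": [0,0,0]}]'

```text
clock: 3.75
eef_pos: [0.5789, -0.1259, 0.0084]
tool_rot: [-3.14, -0.0, -1.665]
force: [-0.3, 0.5, 0.3]
opening: 0.007
gripper_force: 0.0
```

Run:
```python
from h import *
p,D=r.camera("top");q,_=r.camera("side")
a=cv2.resize(p[170:260,220:340,::-1],(480,360),interpolation=cv2.INTER_CUBIC)
cv2.imwrite("pics/c2.png",a)
print(r.state()["eef_pos"],r.state()["force"])
```

```text
[ 0.57929522 -0.12568937  0.00886662] [ 0.07873873 -0.30569758  0.25655949]
```

View pics/c2.png

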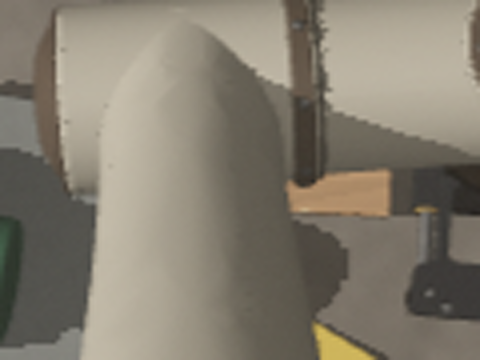

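Emit:
send_rows --plan '[{"grip": -1,"travel": [0.03,0.4,-0.04],"angular": [0,0,0]},{"grip": -1,"travel": [0.04,0.4,0],"angular": [0,0,0]},{"grip": -1,"travel": [0.04,0.4,0],"angular": [0,0,0]},{"grip": -1,"travel": [0.04,0.4,0],"angular": [0,0,0]},{"grip": -1,"travel": [0.04,0.4,0],"angular": [0,0,0]},{"grip": -1,"travel": [0.04,0.4,0],"angular": [0,0,0]},{"grip": -1,"travel": [0.04,0.4,0],"angular": [0,0,0]},{"grip": -1,"travel": [0.04,0.4,0],"angular": [0,0,0]},{"grip": -1,"travel": [0.04,0.4,0],"angular": [0,0,0]},{"grip": -1,"travel": [0.04,0.4,0],"angular": [0,0,0]},{"grip": -1,"travel": [0,0,0],"angular": [0,0,0]},{"grip": -1,"travel": [0,0,0],"angular": [0,0,0]}]'

```text
clock: 5.05
eef_pos: [0.588, -0.0254, 0.0066]
tool_rot: [3.141, -0.0, -1.664]
force: [0.4, -0.4, 0.9]
opening: 0.006
gripper_force: 0.0
```

Run:
```python
from h import *
q,_=r.camera("side")
cv2.imwrite("pics/s3.png",cv2.resize(q[170:330,200:400,::-1],(750,600),interpolation=cv2.INTER_CUBIC))
s=r.state();print(s["eef_pos"],s["force"])
```

```text
[ 0.58793291 -0.02568523  0.00658275] [-0.32900376 -0.9470299   0.27375829]
```

View pics/s3.png

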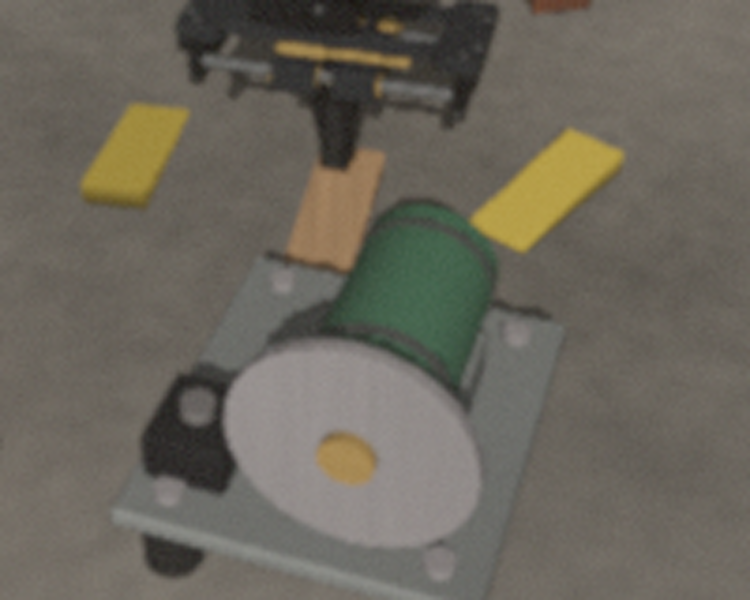

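Run:
```python
from h import *
q,D=r.camera("side")
s=r.state();e=s["eef_pos"];f=lambda X:((proj("side",X)-[200,170])*3.75).round()
print("tcp",f(e),f([e[0],e[1]+.0095,.017]))
P=cloud("side",D);
for d in r.silhouettes("wedge","side")[:4]:
    g=d["region"]&(D>0);w=P[g];print(d["position"],d["p"],w.min(0),w.max(0))
    if abs(w[:,0].mean()-.59)<.04:
        for y0 in np.arange(-.06,.12,.01):
            k=abs(w[:,1]-y0)<.005
            if k.any(): print(y0.round(3),w[k,0].min().round(4),w[k,0].max().round(4),w[k,2].mean().round(4),k.sum())
for X in ([.588-.0225,-.016,.017],[.588+.0225,-.016,.017]): print(f(X))
for y in (-.05,-.04,-.03,-.02,-.01,0,.01): 
    k=(abs(P[...,1]-y)<.005)&(abs(P[...,0]-.588)<.03)&(P[...,2]<.1)&(D>0);print(y,P[k][:,2].round(3).tolist()[::6])
```

```text
tcp [334. 207.] [332. 204.]
[347.3, 216.4] 0.86 [ 0.40065321 -0.12691808 -0.00137696] [ 0.49239667 -0.00912542  0.01809515]
[236.7, 212.8] 0.77 [ 0.71574446 -0.13302173 -0.00258578] [ 0.76793825 -0.00905731  0.01787766]
[289.3, 227.7] 0.58 [ 0.56304531 -0.10611783 -0.00115947] [0.6133687  0.03579339 0.05009065]
-0.06 0.5643 0.6068 0.0122 39
-0.05 0.5651 0.6082 0.012 45
-0.04 0.565 0.6085 0.0114 48
-0.03 0.5657 0.6099 0.0107 55
-0.02 0.5665 0.6108 0.0107 52
-0.01 0.5674 0.6106 0.0088 59
0.0 0.5671 0.6118 0.0063 50
0.01 0.568 0.6134 0.0051 55
0.02 0.5706 0.6131 0.0041 54
0.03 0.5703 0.6119 0.0032 45
0.04 0.5885 0.5959 0.0038 2
[365. 207.]
[299. 201.]
-0.05 [0.013, 0.011, 0.013, 0.013, 0.013, 0.012, 0.011, 0.012, 0.004, -0.002]
-0.04 [0.014, 0.013, 0.011, 0.012, 0.013, 0.011, 0.009, 0.009, 0.011, 0.0]
-0.03 [0.098, 0.063, 0.009, 0.01, 0.012, 0.008, 0.01, 0.013, 0.011, 0.009, -0.001, 0.01, -0.001, -0.002]
-0.02 [0.099, 0.095, 0.096, 0.091, 0.089, 0.091, 0.087, 0.084, 0.081, 0.082, 0.076, 0.075, 0.078, 0.071, 0.069, 0.065, 0.062, 0.06, 0.058, 0.06, 0.05, 0.048, 0.01, 0.009, 0.009, 0.011, 0.011, -0.001, 0.01, 0.009, 0.009, 0.0]
-0.01 [0.096, 0.096, 0.089, 0.085, 0.081, 0.065, 0.059, 0.05, 0.008, 0.008, 0.008, 0.006, 0.008, 0.008, -0.003, 0.007, 0.008, 0.001]
0 [0.009, 0.006, 0.007, 0.008, 0.006, 0.008, 0.008, -0.002, 0.006, -0.002]
0.01 [0.009, 0.006, 0.005, 0.004, 0.008, 0.004, 0.005, 0.006, -0.001, 0.003]
```

Run:
```python
from h import *
s=r.state();print({k:np.round(s[k],4).tolist() for k in s})
q,D=r.camera("side");P=cloud("side",D)
for (u,v) in [(335,160),(335,145),(335,120),(335,100),(220,75),(440,110),(340,50),(480,15)]:
    uu,vv=int(200+u/3.75),int(170+v/3.75);print((u,v),P[vv,uu].round(4),D[vv,uu])
```

```text
{'clock': 5.2, 'joint_pos': [0.2308, 0.5033, -0.2963, 0.0, -0.7714, -0.3254], 'joint_vel': [-0.0019, -0.0018, -0.0004, 0.001, 0.0002, -0.001], 'joint_torque': [0.1502, -40.1198, 14.0759, 3.1666, 0.0113, 0.0002], 'eef_pos': [0.5879, -0.026, 0.0066], 'tool_rot': [3.1414, -0.0001, -1.6654], 'force': [1.0209, -0.5319, -0.8602], 'ft_torque': [0.0518, 0.1365, -0.0066], 'gripper_force': 0.0, 'opening': 0.0054}
(335, 160) [ 0.5869 -0.0163  0.0554] 0.9567092
(335, 145) [ 0.5871 -0.017   0.0668] 0.95060456
(335, 120) [ 0.5873 -0.0175  0.0842] 0.9408957
(335, 100) [0.5827 0.0141 0.1228] 0.8924191
(220, 75) [ 0.7042 -0.1875 -0.0016] 1.1440998
(440, 110) [ 0.5299 -0.1685 -0.002 ] 1.1031767
(340, 50) [ 0.5831 -0.0024  0.1474] 0.8913008
(480, 15) [ 0.5    -0.0362  0.159 ] 0.899091
```

The side view shows the fingertips about 45 mm above the table, at crop pixel (335,168), and the wedge hasn't moved. The reported z of 0.007 disagrees with that. I'll back off and measure the fingertip height by camera.

Emit:
send_rows --plan '[{"grip": -1,"travel": [-0.1,-1,0],"angular": [0,0,0]},{"grip": -1,"travel": [-0.1,-1,0],"angular": [0,0,0]},{"grip": -1,"travel": [-0.1,-1,0],"angular": [0,0,0]},{"grip": -1,"travel": [-0.1,-1,0],"angular": [0,0,0]},{"grip": -1,"travel": [-0.05,-0.5,0],"angular": [0,0,0]},{"grip": -1,"travel": [0,0,0],"angular": [0,0,0]},{"grip": -1,"travel": [0,0,0],"angular": [0,0,0]}]'

```text
clock: 5.95
eef_pos: [0.5769, -0.1379, 0.0066]
tool_rot: [-3.142, 0.0, -1.665]
force: [-0.4, 0.4, -0.2]
opening: 0.008
gripper_force: 0.0
```

```bash
cat > tip.py <<'E'
from h import *
import sys
q,D=r.camera("side");P=cloud("side",D);s=r.state();e=s["eef_pos"]
print(np.round(e,4),np.round(s["force"],1),s["clock"])
dark=q.max(-1)<75
m=(D>0)&(abs(P[...,0]-e[0])<.03)&(abs(P[...,1]-e[1])<.035)&(P[...,2]>.005)&(P[...,2]<.11)&dark
w=P[m];o=np.argsort(w[:,2]);print("lowest",w[o[:12]].round(4).tolist(),len(w))
cv2.imwrite(sys.argv[1],cv2.resize(q[140:300,200:400,::-1],(750,600),interpolation=cv2.INTER_CUBIC))
print("tcp px",((proj("side",e)-[200,140])*3.75).round())
E
python3 tip.py pics/s4.png
```

```text
[ 0.577  -0.1375  0.0067] [-0.   0.9  0. ] 6.0
lowest [[0.5769, -0.1297, 0.0449], [0.5742, -0.1291, 0.0455], [0.5678, -0.1431, 0.0469], [0.5851, -0.1297, 0.0472], [0.5771, -0.1308, 0.0473], [0.5797, -0.1301, 0.0475], [0.5711, -0.1257, 0.048], [0.5822, -0.1285, 0.0483], [0.5742, -0.1288, 0.0489], [0.5827, -0.1314, 0.0496], [0.5687, -0.1281, 0.0499], [0.5713, -0.1265, 0.0506]] 184
tcp px [371. 229.]
```

View pics/s4.png

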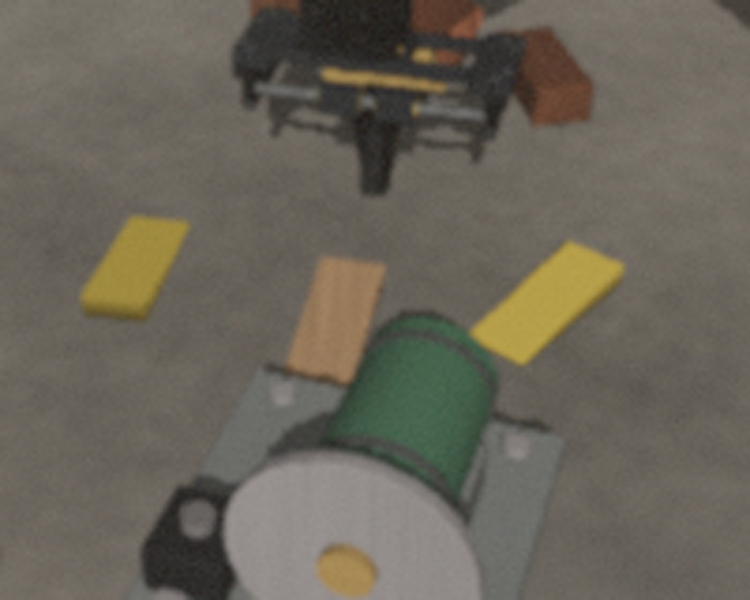

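The tip at (375,192) hovers about 44 mm up, so the z reading is about 38 mm too low. The wedge is undisturbed. I'll lower in small steps and watch the force.

Emit:
send_rows --plan '[{"grip": -1,"travel": [0,0,-0.4],"angular": [0,0,0]},{"grip": -1,"travel": [0,0,-0.4],"angular": [0,0,0]},{"grip": -1,"travel": [0,0,-0.4],"angular": [0,0,0]},{"grip": -1,"travel": [0,0,0],"angular": [0,0,0]},{"grip": -1,"travel": [0,0,0],"angular": [0,0,0]}]'

```text
clock: 6.5
eef_pos: [0.5765, -0.138, -0.024]
tool_rot: [3.14, -0.0, -1.664]
force: [-0.2, -0.5, -0.3]
opening: 0.004
gripper_force: 0.0
```

```bash
python3 tip.py pics/s5.png
```

```text
[ 0.577  -0.138  -0.0235] [ 0.7  0.3 -0.5] 6.55
lowest [[0.5736, -0.1301, 0.0157], [0.5789, -0.1287, 0.016], [0.5672, -0.1453, 0.0162], [0.576, -0.1273, 0.0173], [0.582, -0.1309, 0.0176], [0.5792, -0.1305, 0.0181], [0.5705, -0.1267, 0.0183], [0.5683, -0.1312, 0.0188], [0.5844, -0.1277, 0.0195], [0.5763, -0.1289, 0.0195], [0.5673, -0.1452, 0.0195], [0.5735, -0.1282, 0.0202]] 247
tcp px [371. 262.]
```

Emit:
send_rows --plan '[{"grip": -1,"travel": [0,0,-0.3],"angular": [0,0,0]},{"grip": -1,"travel": [0,0,0],"angular": [0,0,0]},{"grip": -1,"travel": [0.02,0.4,0],"angular": [0,0,0]},{"grip": -1,"travel": [0.04,0.4,0],"angular": [0,0,0]},{"grip": -1,"travel": [0.04,0.4,0],"angular": [0,0,0]},{"grip": -1,"travel": [0.04,0.4,0],"angular": [0,0,0]},{"grip": -1,"travel": [0.04,0.4,0],"angular": [0,0,0]},{"grip": -1,"travel": [0.04,0.4,0],"angular": [0,0,0]},{"grip": -1,"travel": [0.04,0.4,0],"angular": [0,0,0]},{"grip": -1,"travel": [0,0,0],"angular": [0,0,0]},{"grip": -1,"travel": [0,0,0],"angular": [0,0,0]}]'

```text
clock: 7.65
eef_pos: [0.5833, -0.0678, -0.0309]
tool_rot: [3.142, 0.0, -1.664]
force: [0.4, -0.0, -0.5]
opening: 0.003
gripper_force: 0.0
```

```bash
python3 tip.py pics/s6.png
```

```text
[ 0.5833 -0.0681 -0.0309] [-0.1  0.2 -0.4] 7.7
lowest [[0.5743, -0.0749, 0.0082], [0.574, -0.0721, 0.0135], [0.5749, -0.0593, 0.0163], [0.5741, -0.0726, 0.0164], [0.5857, -0.0614, 0.0167], [0.588, -0.0596, 0.0177], [0.5751, -0.0603, 0.0187], [0.5826, -0.0581, 0.0195], [0.5857, -0.0612, 0.02], [0.58, -0.0577, 0.02], [0.5741, -0.0718, 0.0202], [0.5882, -0.0604, 0.0203]] 235
tcp px [349. 326.]
```

View pics/s6.png

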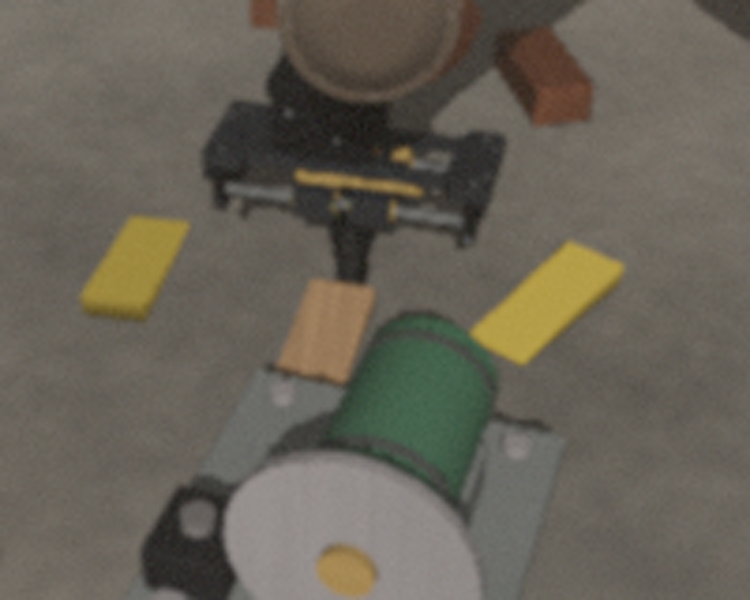

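The finger sits behind the heel at (350,275) and the wedge is moving, with its heel centre at about (343,283). Next I'll check the wedge's axis against the stud.

```bash
cat > wd.py <<'E'
from h import *
q,D=r.camera("side");P=cloud("side",D);s=r.state();e=s["eef_pos"];print(np.round(e,4),np.round(s["force"],1),s["clock"])
hsv=cv2.cvtColor(q,cv2.COLOR_RGB2HSV).astype(int)
m=(D>0)&(abs(P[...,0]-.59)<.06)&(P[...,1]>e[1]-.02)&(P[...,1]<.12)&(P[...,2]<.03)&(hsv[...,1]>75)&(hsv[...,0]<17)&(hsv[...,2]>70)
w=P[m];ys=[];xs=[]
for y0 in np.arange(e[1]+.01,.09,.008):
    k=abs(w[:,1]-y0)<.004
    if k.sum()>8: ys.append(y0);xs.append((w[k,0].min()+w[k,0].max())/2);print(y0.round(3),w[k,0].min().round(4),w[k,0].max().round(4),k.sum())
a=np.polyfit(ys,xs,1);print("axis",a,"x at stud y",np.polyval(a,.1029),"at heel",np.polyval(a,e[1]+.009))
E
python3 wd.py
```

```text
[ 0.5832 -0.0683 -0.0309] [ 0.2 -0.3 -0.2] 7.75
-0.058 0.5749 0.6057 15
-0.05 0.5659 0.6106 41
-0.042 0.567 0.6111 42
-0.034 0.5683 0.613 40
-0.026 0.568 0.6138 43
-0.018 0.5692 0.6144 41
-0.01 0.5702 0.6138 41
-0.002 0.5714 0.6151 48
0.006 0.5712 0.616 43
0.014 0.5721 0.6175 45
0.022 0.5731 0.618 46
0.03 0.5745 0.6168 38
axis [0.08165744 0.59331438] x at stud y 0.6017169324428061 at heel 0.5884733679903672
```

Emit:
send_rows --plan '[{"grip": -1,"travel": [0,-0.2,0],"angular": [0,0,0]},{"grip": -1,"travel": [0.16,0,0],"angular": [0,0,0]},{"grip": -1,"travel": [0.03,0.3,0],"angular": [0,0,0]},{"grip": -1,"travel": [0.03,0.4,0],"angular": [0,0,0]},{"grip": -1,"travel": [0.03,0.4,0],"angular": [0,0,0]},{"grip": -1,"travel": [0.03,0.4,0],"angular": [0,0,0]},{"grip": -1,"travel": [0.03,0.4,0],"angular": [0,0,0]},{"grip": -1,"travel": [0.03,0.4,0],"angular": [0,0,0]},{"grip": -1,"travel": [0.03,0.4,0],"angular": [0,0,0]},{"grip": -1,"travel": [0.03,0.3,0],"angular": [0,0,0]},{"grip": -1,"travel": [0,0,0],"angular": [0,0,0]},{"grip": -1,"travel": [0,0,0],"angular": [0,0,0]}]'

```text
clock: 8.95
eef_pos: [0.5933, 0.0021, -0.0309]
tool_rot: [3.142, 0.0, -1.664]
force: [0.6, -0.4, 0.1]
opening: 0.004
gripper_force: 0.0
```

```bash
python3 wd.py
```

```text
[ 0.5932  0.0018 -0.0309] [-0.6 -0.4  0.3] 9.0
0.012 0.5851 0.6121 14
0.02 0.5708 0.6156 48
0.028 0.5721 0.617 42
0.036 0.5717 0.6158 50
0.044 0.573 0.6097 15
axis [-0.1743521  0.5991494] x at stud y 0.5812085702116468 at heel 0.5972630492399856
```

Emit:
send_rows --plan '[{"grip": -1,"travel": [0.01,0.15,0],"angular": [0,0,0]},{"grip": -1,"travel": [0.01,0.15,0],"angular": [0,0,0]},{"grip": -1,"travel": [0.01,0.15,0],"angular": [0,0,0]},{"grip": -1,"travel": [0.01,0.15,0],"angular": [0,0,0]},{"grip": -1,"travel": [0,0,0],"angular": [0,0,0]},{"grip": -1,"travel": [0,0,0],"angular": [0,0,0]}]'

```text
clock: 9.6
eef_pos: [0.5944, 0.0171, -0.0308]
tool_rot: [-3.141, 0.0, -1.664]
force: [-0.2, -0.1, -0.1]
opening: 0.007
gripper_force: 0.0
```

Emit:
send_rows --plan '[{"grip": -1,"travel": [0.01,0.1,0],"angular": [0,0,0]},{"grip": -1,"travel": [0,0,0],"angular": [0,0,0]}]'

```text
clock: 9.8
eef_pos: [0.5946, 0.0195, -0.0308]
tool_rot: [-3.142, 0.0, -1.665]
force: [0.0, 0.8, -0.7]
opening: 0.008
gripper_force: 0.0
```

Emit:
send_rows --plan '[{"grip": -1,"travel": [0.01,0.1,0],"angular": [0,0,0]},{"grip": -1,"travel": [0,0,0],"angular": [0,0,0]}]'

```text
clock: 10.0
eef_pos: [0.5949, 0.0221, -0.0308]
tool_rot: [-3.141, 0.0, -1.665]
force: [0.1, -0.4, 0.4]
opening: 0.007
gripper_force: 0.0
```

Emit:
send_rows --plan '[{"grip": -1,"travel": [0.01,0.1,0],"angular": [0,0,0]},{"grip": -1,"travel": [0,0,0],"angular": [0,0,0]}]'

```text
clock: 10.2
eef_pos: [0.5949, 0.0243, -0.0309]
tool_rot: [3.141, -0.0, -1.665]
force: [-1.2, -1.6, 0.8]
opening: 0.007
gripper_force: 0.7
```

Emit:
send_rows --plan '[{"grip": -1,"travel": [0.01,0.08,0],"angular": [0,0,0]},{"grip": -1,"travel": [0,0,0],"angular": [0,0,0]}]'

```text
clock: 10.4
eef_pos: [0.5947, 0.0254, -0.0309]
tool_rot: [3.14, -0.001, -1.665]
force: [-0.6, -3.8, 1.6]
opening: 0.003
gripper_force: 2.3
```

```bash
python3 wd.py; python3 tip.py pics/s7.png|tail -1
```

```text
[ 0.5947  0.0255 -0.0309] [-0.8 -4.5  0.8] 10.45
0.035 0.5735 0.6155 30
0.043 0.5727 0.617 35
axis [0.04667154 0.59283207] x at stud y 0.5976345748675335 at heel 0.594441985714589
tcp px [312. 410.]
```

View pics/s7.png

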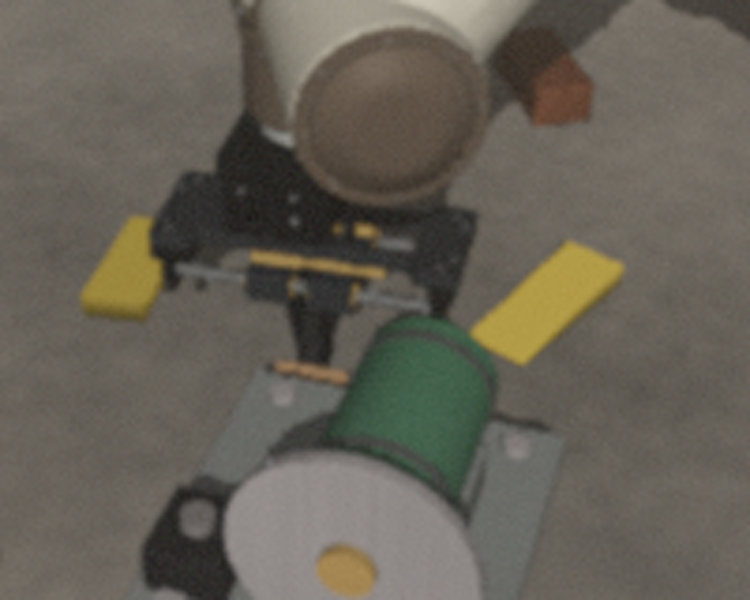

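The stud has met the wedge: only the heel strip shows at (312,372), and the push force is 4.5 N. Pushing gently on to about 7 N.

Emit:
send_rows --plan '[{"grip": -1,"travel": [0.01,0.08,0],"angular": [0,0,0]},{"grip": -1,"travel": [0,0,0],"angular": [0,0,0]},{"grip": -1,"travel": [0,0,0],"angular": [0,0,0]}]'

```text
clock: 10.8
eef_pos: [0.5945, 0.0266, -0.0309]
tool_rot: [3.139, -0.002, -1.665]
force: [-1.5, -8.5, 2.1]
opening: 0.006
gripper_force: 4.2
```

8.5 N, which is enough. Backing the fingers off, then rising and turning for the press.

Emit:
send_rows --plan '[{"grip": -1,"travel": [0,-0.3,0],"angular": [0,0,0]},{"grip": -1,"travel": [0,-0.6,0],"angular": [0,0,0]},{"grip": -1,"travel": [0,-0.6,0],"angular": [0,0,0]},{"grip": -1,"travel": [0,0,0.8],"angular": [0,0,0]},{"grip": -1,"travel": [0,0,0.9],"angular": [0,0,0]},{"grip": -1,"travel": [0,0,0.9],"angular": [0,0,-0.8]},{"grip": -1,"travel": [0,0,0.9],"angular": [0,0,-0.9]},{"grip": -1,"travel": [0,0,0.9],"angular": [0,0,-0.9]},{"grip": -1,"travel": [0,0,0.6],"angular": [0,0,-0.9]},{"grip": -1,"travel": [0,0,0],"angular": [0,0,-1]},{"grip": -1,"travel": [0,0,0],"angular": [0,0,-1]},{"grip": -1,"travel": [0,0,0],"angular": [0,0,-1]}]'

```text
clock: 12.0
eef_pos: [0.5957, -0.0098, 0.0944]
tool_rot: [-3.141, 0.001, -2.189]
force: [-0.7, -0.2, 0.7]
opening: 0.002
gripper_force: 0.0
```

Emit:
send_rows --plan '[{"grip": -1,"travel": [0,0,0],"angular": [0,0,-1]},{"grip": -1,"travel": [0,0,0],"angular": [0,0,-1]},{"grip": -1,"travel": [0,0,0],"angular": [0,0,-1]},{"grip": -1,"travel": [0,0,0],"angular": [0,0,-1]},{"grip": -1,"travel": [0,0,0],"angular": [0,0,-1]},{"grip": -1,"travel": [0,0,0],"angular": [0,0,-1]},{"grip": -1,"travel": [0,0,0],"angular": [0,0,-1]},{"grip": -1,"travel": [0,0,0],"angular": [0,0,-1]},{"grip": -1,"travel": [0,0,0],"angular": [0,0,-1]},{"grip": -1,"travel": [0,0,0],"angular": [0,0,-1]},{"grip": -1,"travel": [0,0,0],"angular": [0,0,-1]},{"grip": -1,"travel": [0,0,0],"angular": [0,0,-1]}]'

```text
clock: 13.2
eef_pos: [0.5956, -0.0099, 0.0941]
tool_rot: [3.141, 0.0, 3.134]
force: [0.2, 0.5, -0.2]
opening: 0.003
gripper_force: 0.0
```

Run:
```python
from h import *
q,D=r.camera("side");P=cloud("side",D);s=r.state();print(s["eef_pos"],s["tool_rot"],s["force"],s["clock"],s["joint_pos"])
cv2.imwrite("pics/s8.png",cv2.resize(q[140:300,200:400,::-1],(750,600),interpolation=cv2.INTER_CUBIC))
D0=np.load("pics/side1.npy");P0=cloud("side",D0)
c,sn=np.cos(-.1646),np.sin(-.1646)
for nm,p,d in(("before",P0,D0),("now",P,D)):
    dx,dy=p[...,0]-.5467,p[...,1]-.1983;lx=dx*c+dy*sn;ly=-dx*sn+dy*c
    m=(d>0)&(abs(lx)<.09)&(abs(ly)<.1)&(abs(p[...,2]-.047)<.004)
    A=np.c_[lx[m],ly[m],np.ones(m.sum())];z=p[...,2][m];k=np.linalg.lstsq(A,z,rcond=None)[0]
    g=abs(z-A@k)<.002;print(nm,np.linalg.lstsq(A[g],z[g],rcond=None)[0],g.sum())
for l in("corner_top",):
    for d in r.place_of(l,"side")[:2]: print(d["position"],d["p"],unproj("side",d["position"],z=.052))
```

```text
[ 0.59561225 -0.00984092  0.09409097] [3.14102225e+00 3.18447842e-04 3.13209333e+00] [-0.88409495 -0.54912726  0.40688439] 13.25 [ 2.54782052e-01  4.10726430e-01 -1.88768202e-01 -5.66311808e-04
 -9.70845381e-01 -1.83475798e+00]
before [-8.60871805e-05  9.22323476e-04  4.65753607e-02] 2174
now [-0.00021145  0.00100814  0.0465737 ] 2162
[275.5, 239.3] 0.84 [0.60185854 0.08698077 0.052     ]
```

View pics/s8.png

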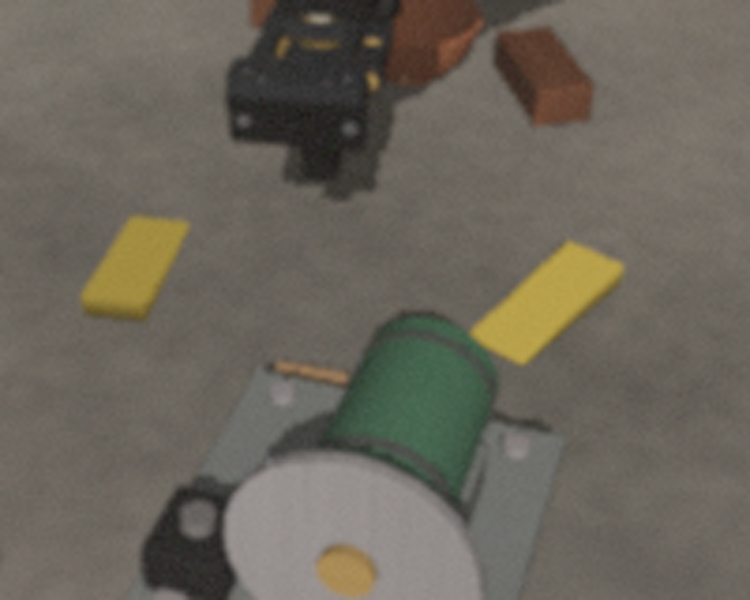

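The wedge stayed in, with its heel strip at (310,372). The grinder is level and hasn't shifted, and the bolt head is at (283,390). Moving over the corner next.

Emit:
send_rows --plan '[{"grip": -1,"travel": [0.1,0.8,0],"angular": [0,0,-0.5]},{"grip": -1,"travel": [0.1,0.8,0],"angular": [0,0,-0.5]},{"grip": -1,"travel": [0.1,0.8,0],"angular": [0,0,-0.5]},{"grip": -1,"travel": [0.1,0.8,0],"angular": [0,0,-0.5]},{"grip": -1,"travel": [0.1,0.8,0],"angular": [0,0,0]},{"grip": -1,"travel": [0.06,0.45,0],"angular": [0,0,0]},{"grip": -1,"travel": [0,0,-0.8],"angular": [0,0,0]},{"grip": -1,"travel": [0,0,-0.8],"angular": [0,0,0]},{"grip": -1,"travel": [0,0,-0.6],"angular": [0,0,0]},{"grip": -1,"travel": [0,0,0],"angular": [0,0,0]},{"grip": -1,"travel": [0,0,0],"angular": [0,0,0]}]'

```text
clock: 14.4
eef_pos: [0.6099, 0.102, 0.0394]
tool_rot: [-3.141, 0.0, 2.979]
force: [-0.3, -0.6, -0.9]
opening: 0.005
gripper_force: 0.0
```

Run:
```python
from h import *
q,D=r.camera("side");s=r.state();e=s["eef_pos"];print(e,s["force"],s["clock"])
cv2.imwrite("pics/s9.png",cv2.resize(q[160:320,200:400,::-1],(750,600),interpolation=cv2.INTER_CUBIC))
```

```text
[0.61034085 0.10224146 0.03999512] [0.34646225 0.50588575 0.18067413] 14.45
```

View pics/s9.png

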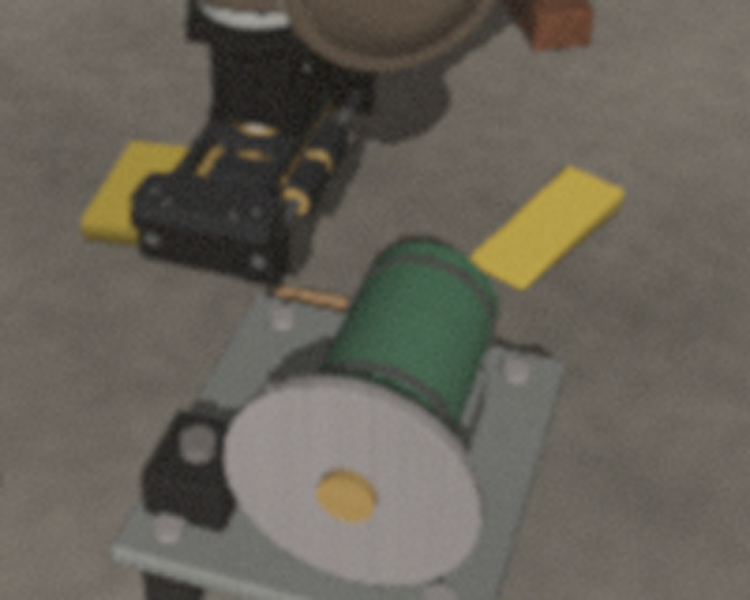

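Run:
```python
from h import *
q,D=r.camera("side");P=cloud("side",D);e=r.state()["eef_pos"]
f=lambda X:((proj("side",X)-[200,160])*3.75).round()
print("tip if bias",f([e[0],e[1],.078]),"if none",f(e),"stud top",f([.6018,.1029,.052]))
u=np.array([.164,.987]);print("body front low",f([e[0]+.095*u[0],e[1]+.095*u[1],.148]))
for p in [(205,225),(205,250),(150,240),(265,260),(280,275)]:
    a=P[int(160+p[1]/3.75),int(200+p[0]/3.75)];print(p,a.round(4))
```

```text
tip if bias [263. 278.] if none [265. 327.] stud top [278. 315.]
body front low [195. 284.]
(205, 225) [0.6204 0.1952 0.1852]
(205, 250) [0.6231 0.1875 0.165 ]
(150, 240) [0.6516 0.1828 0.1626]
(265, 260) [0.5915 0.1926 0.1658]
(280, 275) [0.6008 0.1081 0.0873]
```

The geometry agrees: the tip is over the bolt and the body is clear of the motor. Lowering to press.

Emit:
send_rows --plan '[{"grip": -1,"travel": [0,0,-0.5],"angular": [0,0,0]},{"grip": -1,"travel": [0,0,-0.4],"angular": [0,0,0]},{"grip": -1,"travel": [0,0,-0.1],"angular": [0,0,0]},{"grip": -1,"travel": [0,0,0],"angular": [0,0,0]}]'

```text
clock: 14.9
eef_pos: [0.6089, 0.1018, 0.0131]
tool_rot: [-3.14, -0.002, 2.978]
force: [0.0, 0.3, 0.1]
opening: 0.003
gripper_force: 0.0
```

Emit:
send_rows --plan '[{"grip": -1,"travel": [0,0,-0.1],"angular": [0,0,0]},{"grip": -1,"travel": [0,0,-0.08],"angular": [0,0,0]},{"grip": -1,"travel": [0,0,0],"angular": [0,0,0]}]'

```text
clock: 15.2
eef_pos: [0.6095, 0.1021, 0.0095]
tool_rot: [-3.141, -0.0, 2.978]
force: [0.1, 0.4, -1.1]
opening: 0.007
gripper_force: 0.0
```

Emit:
send_rows --plan '[{"grip": -1,"travel": [0,0,-0.08],"angular": [0,0,0]},{"grip": -1,"travel": [0,0,0],"angular": [0,0,0]}]'

```text
clock: 15.4
eef_pos: [0.6097, 0.1022, 0.0076]
tool_rot: [3.141, 0.0, 2.978]
force: [0.5, 0.2, 0.1]
opening: 0.008
gripper_force: 0.0
```

Emit:
send_rows --plan '[{"grip": -1,"travel": [0,0,-0.06],"angular": [0,0,0]},{"grip": -1,"travel": [0,0,0],"angular": [0,0,0]}]'

```text
clock: 15.6
eef_pos: [0.6097, 0.1022, 0.0076]
tool_rot: [-3.142, 0.001, 2.979]
force: [-3.2, 0.0, 6.9]
opening: 0.005
gripper_force: 3.2
```

Emit:
send_rows --plan '[{"grip": -1,"travel": [0,0,-0.02],"angular": [0,0,0]},{"grip": -1,"travel": [0,0,0],"angular": [0,0,0]},{"grip": -1,"travel": [0,0,0],"angular": [0,0,0]},{"grip": -1,"travel": [0,0,0],"angular": [0,0,0]}]'

```text
clock: 16.0
eef_pos: [0.6097, 0.1022, 0.0075]
tool_rot: [-3.142, 0.001, 2.979]
force: [-3.8, 0.1, 8.5]
opening: 0.006
gripper_force: 4.2
```

Emit:
send_rows --plan '[{"grip": -1,"travel": [0,0,0.3],"angular": [0,0,0]},{"grip": -1,"travel": [0,0,0.8],"angular": [0,0,0]},{"grip": -1,"travel": [0,0,0.9],"angular": [0,0,0]},{"grip": -1,"travel": [0,0,0.9],"angular": [0,0,0]},{"grip": -1,"travel": [0,0,0.9],"angular": [0,0,0]},{"grip": -1,"travel": [0,-0.8,0.6],"angular": [0,0,0]},{"grip": -1,"travel": [0,-1,0.4],"angular": [0,0,0]},{"grip": -1,"travel": [0,-1,0],"angular": [0,0,0]},{"grip": -1,"travel": [0,-1,0],"angular": [0,0,0]},{"grip": -1,"travel": [0,-1,0],"angular": [0,0,0]},{"grip": -1,"travel": [0,0,0],"angular": [0,0,0]},{"grip": -1,"travel": [0,0,0],"angular": [0,0,0]}]'

```text
clock: 17.2
eef_pos: [0.6096, -0.0182, 0.1257]
tool_rot: [3.141, 0.0, 2.977]
force: [0.1, 0.7, -0.4]
opening: 0.008
gripper_force: 0.0
```

Run:
```python
from h import *
q,D=r.camera("side");P=cloud("side",D);s=r.state();print(s["eef_pos"],s["force"],s["clock"])
cv2.imwrite("pics/s10.png",cv2.resize(q[160:320,200:400,::-1],(750,600),interpolation=cv2.INTER_CUBIC))
c,sn=np.cos(-.1646),np.sin(-.1646);p,d=P,D
dx,dy=p[...,0]-.5467,p[...,1]-.1983;lx=dx*c+dy*sn;ly=-dx*sn+dy*c
m=(d>0)&(abs(lx)<.09)&(abs(ly)<.1)&(abs(p[...,2]-.047)<.004)
A=np.c_[lx[m],ly[m],np.ones(m.sum())];print(np.linalg.lstsq(A,p[...,2][m],rcond=None)[0])
```

```text
[ 0.60963506 -0.01759585  0.12570281] [-0.12596865  0.15348659  0.14114252] 17.25
[2.84755630e-05 9.91160546e-04 4.66664927e-02]
```

View pics/s10.png

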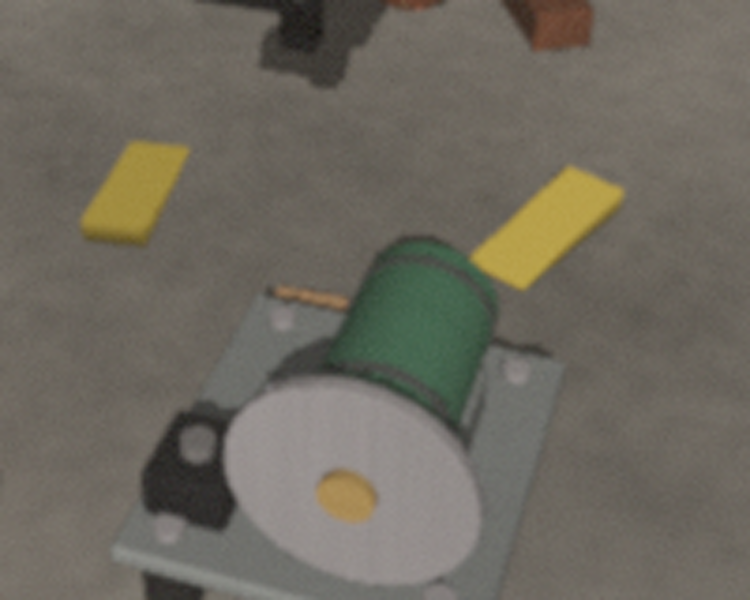

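The grinder is level and hasn't moved, the wedge is in place at (310,297), and the arm is clear. Handing in.

```bash
python3 -c "
from station import r
print(r.job_done())"
```

```text
the job is handed in; nothing more can be done
None
```

I pushed the wedge under the stud until the force reached about 8.5 N. The corner then held firm under a press of about 8.5 N, the grinder stayed level and in place, and the arm is clear; I've handed the job in, but it returned no verdict.

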